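Fit the charged battery to the tasting-room light base and turn the light up

TASK

Get the cordless wine-viewing light ready: lay the charged battery pack (green charge window) in the light's battery bay with its yellow arrow and contacts towards the terminal block, and push it along under the rails until it is fully home and the spring latch snaps up behind it. Then roll the dimmer thumbwheel on the light's edge fully up, towards the terminal-block side, as far as it goes. Leave the covered glasses and the flat pack (red window) where they stand, and take your hand away.

Things in the scene. Friction and masses are not known exactly. Their poses are not given: they have to be found in the camera images.
- light_base: light fixed to the table: flat white housing 200 (x) x 260 (y) x 40 mm high; origin at the centre of its underside; own x points away from the robot (yaw up to 0.25 rad), y left. Battery bay on the deck along x at y = -88, open at the near (-x) end, rails further in, black terminal block (26 mm high, the stop) at x = 84.5. Flush opal plate, 145 x 155 mm, at the left carries a glass
- rail_entry (a point): on the bay floor (level with the deck, z = 40) where the rails begin, light_base x = 20, axes as light_base. Inner walls 65 mm apart, flaring towards the robot to 78 mm at 26 mm before this point; from 3 mm after it two lips overhang to 56 mm apart, underside 7.5 and top 10.5 mm above the floor
- bay_mouth (a point): on the bay floor, centre line, light_base x = -44: a pack laid flat with its centre over this point (within 10 mm along x, 4 mm across, 0.1 rad) is clear of the rails, its tail 8 mm inside the housing's near edge. Pushed from behind along +x it slides in; friction and latch take about 4 to 8 N. Axes as light_base
- bay_home (a point): where pack_center is when the pack is fully home against the stop: 79.5 mm further along +x than bay_mouth, 23 mm above the bay floor; the latch lets it come back by 3 mm at most, play across 1.5 mm; axes as light_base
- latch (a joint): sprung steel tongue in the bay floor, 42 mm long, 14 wide, rising along +x to 4.5 mm above the floor at its tip (light_base x = -14.5 mm). 0 = up, 0.1 rad = pressed flat. It lies in the groove under the pack; the crossbar at the pack's tail then rides over it and it snaps up behind the tail when the pack is home
- dimmer (a joint): thumbwheel angle in rad: 0 dimmest, 2.0 stop at full light; starts at 0 to 0.5. Grows when the wheel's top is rolled along light_base +x; 0.6 N at the rim turns it, and it stays where it is left (it may settle at 1.94 after hitting the stop). Its one white rib comes to the very top at full
- wheel_top (a point): top of the black ribbed thumbwheel (40 mm diameter, 14 wide, axis along y) in the housing's near edge, light_base x = -88, y = 35; shows 6 mm above the deck; fixed point, axes as light_base. The wheel yields straight down 1 mm per 2 N, at most 6 mm: press closed fingertips 1.5 to 3 mm down and drag along +x; 20 mm of drag is 1 rad, so use several strokes
- pack_center (a point): centre, half-way up, of the charged battery pack: black, 96 (x) x 62 x 46 mm high, 0.3 to 0.45 kg, green window and yellow arrow on top. Body 50 mm wide from 6 mm above the underside up (grip it across y), foot flanges below it 6 mm thick and 62 wide; groove under it 28 mm wide, closed by a crossbar at the tail. Own x points along the arrow to the contact end
- pack_nose (a point): middle of the contact end face of the charged pack, 48 mm ahead of pack_center along the pack's x
- flat_pack_center (a point): centre, half-way up, of the other, flat battery pack: same shape and size, red window; leave it
- plate_glass: empty tasting glass with a clear cover, 158 mm tall, 66 mm across, standing on the light plate; origin at the centre of its foot; leave it
- table_glass: the same kind of covered glass on the table left of the light; origin at the centre of its foot; leave it
Things that resemble listed ones, but are neither listed nor needed, are in the scene too. What is shaped like the plate_glass but black is not meant.

How it is judged:
On the way, in this order (a step that is already met when the one before it is completed fails the run):
1. the charged pack is fully home in the bay, contacts first, and the latch has snapped up behind it (x of pack_center in the frame of bay_home above -0.004 m and x of pack_nose in the frame of bay_home above 0.04 m and y of pack_center in the frame of bay_home between -0.004 and 0.004 m and z of pack_center in the frame of bay_home below 0.004 m and value of joint latch below 0.03 rad), for 0.2 s.
2. after that, the dimmer wheel is rolled fully up (value of joint dimmer above 1.8 rad), for 0.2 s.
At the end, for the whole second after the job is handed in: the charged pack sits in the bay contacts first, its centre within 4 mm of bay_home in every direction, with the latch up behind it (below 0.03 rad); the dimmer is above 1.8 rad; both glasses stand upright and they and the flat pack are within 20 mm of where they started (all of step 1 and x of pack_center in the frame of bay_home below 0.004 m and z of pack_center in the frame of bay_home above -0.004 m and value of joint dimmer above 1.8 rad and angle between each of plate_glass, table_glass's own z axis and vertical below 0.1 rad and distance of each of plate_glass, table_glass, flat_pack_center from where it was at the start of the episode below 0.02 m); the robot touches nothing.
It fails at once if a glass is tipped or pushed away (angle between any of plate_glass, table_glass's own z axis and vertical above 0.35 rad or distance of any of plate_glass, table_glass from where it was at the start of the episode above 0.03 m).
It fails at once if the flat pack is moved away (distance of flat_pack_center from where it was at the start of the episode above 0.03 m).
It also fails if it takes over 51 s, if anything falls off the work surface, if the arm or the gripper's body presses on something with over 40 N, if the wrist force passes 120 N, or if a joint passes its speed limit or range.

ROBOT

A 6-joint arm with a two-finger parallel gripper is mounted at the origin on the work surface. World frame = base frame: x ahead of the robot, y to its left, z up, the work surface at z = 0. Lengths are in m, angles in rad, forces in N, time in s.
With the tool pointing down it reaches from about 0.375 to 0.9 m from the base axis. Payload 3.1 kg.
Tool frame: the origin (TCP) lies at the very end of the fingers, on their centre line; the grasp point (between the pads) lies 19 mm behind it; z points along the fingers, y is the line along which they close (so a half turn about z gives the same grasp; the last joint's range is limited). The gripper opens to 87 mm and grips with 3 to 60 N. Pads are 19 mm wide; open, the fingers measure 117 mm over their backs; the gripper's body (75 mm by 190 mm) begins 51 mm behind the grasp point.
Start: joints at [1.123, 0.527, 1.433, -0, 1.181, -0.178], TCP at [0.166, 0.603, 0.184] pointing down, gripper open.
Joint ranges: [-3.08, 3.08], [-0.75, 2.2], [0.22, 2.44], [-1.43, 4.57], [0, 2.65], [-2.85, 2.85]. Speed limits (rad/s): [2.79, 2.79, 3.14, 3.14, 3.14, 3.14].

INTERFACE

Orientations are given as a unit quaternion [x, y, z, w].
In Python, from rig import status, viewer, robot gives the robot as it stands.
- The arm moves only by the tool arm_command, never from a script. Its arguments are lists of equal length, an entry for each row: "delta_rot": the turn, a rotation vector about the tool's x, y, z in degrees, a list of three; "delta_pos": the shift along the tool's x, y, z in m, a list of three; "gripper": the closure, from -1 (fully open) to 1 (shut). In form: {"delta_rot": [[rx, ry, rz], ...], "delta_pos": [[dx, dy, dz], ...], "gripper": [gripper, ...]}. A call has 1 to 12 rows; each row is the pose to reach, as a shift and turn from the pose commanded when the call began, along the tool's axes at that moment; what a row does not reach only later rows make up. A row lasts 1/12 s, in which the tool goes at most 41.7 mm and 7.16 degrees, less where a joint would pass 70% of its speed; a pose out of reach is approached as far as the arm can. A call with a gripper value outside its range is refused whole. The fingers move at their own pace and stop on an object; "grip_force" is the grip in N (left out, the last holds). Time passes only in rows, so rows that repeat a pose let the fingers close. It gives the time, the measured TCP pose, the force, the opening and the grip force at its end, in the units of the state.
- status.get_obs(): the state, without advancing time (a new reading comes with each control period).
- viewer.camera(name): name is "side" or "top" or "wrist"; returns a dict with "pixels" (420x560x3 uint8, blue, green, red), "fx", "fy", "cx", "cy" (pixels), "pose" (4x4, takes a point from camera to world coordinates); the wrist camera has in their place "mount" (4x4, takes a point from camera to tool coordinates, whose origin is the TCP and whose axes are the flange's). Camera axes: x right, y down, z forward; pixel columns grow to the right and rows downward; lengths in m; the calibration is good to about 2 mm. A picture is of the moment at which its call begins: read the wrist's pose just before it. There is no depth.
- robot.hand_in(): hands the job in; it is judged then, once.
The state is a dict: "time": time; "q": joint angles; "joint_velocities": joint speeds; "joint_torque": joint torques, N m; "position": TCP position; "tool_rot": TCP orientation; "ft_force": force on the tool from outside, world axes, zero at the start; "moment": the same for the moment, N m; "grip_width": finger opening in m; "grip_force": force on a finger pad.
Only numpy, scipy, OpenCV 4.12 (cv2) and the standard library are available. Lean on these libraries where they do the work, as an engineer would, in place of code of your own. Each camera call takes 0.05 s, during which the arm holds its last target. There are 200 camera calls.

## Working session

There is one attempt and no reset: what is moved stays moved. The work goes in short steps, Python scripts to look and compute and a tool call to move; the robot and the scene stay as the last step left them, time stands still between calls to the robot, and variables do not carry over. Pictures are saved under pics/ and viewed, at most 10 in all, crops included, and the job is handed in when it is done.

Besides the shell and the picture viewer there is one more tool, called after "Emit:" as name(argument=value, ...), one argument or row to a line, values as JSON. arm_command: Moves the arm, as the interface text tells. Its arguments: {"type":"object","properties":{"delta_rot":{"type":"array","items":{"type":"array","items":{"type":"number"}}},"delta_pos":{"type":"array","items":{"type":"array","items":{"type":"number"}}},"gripper":{"type":"array","items":{"type":"number"}},"grip_force":{"type":"number"}},"required":["delta_rot","delta_pos","gripper"]}

```bash
mkdir -p pics
cat > h.py <<'E'
import numpy as np, cv2
from rig import status, viewer, robot
from scipy.spatial.transform import Rotation as R
def cam(n):
    o=status.get_obs(); c=viewer.camera(n)
    if n=='wrist':
        T=np.eye(4);T[:3,:3]=R.from_quat(o['tool_rot']).as_matrix();T[:3,3]=o['position'];c['pose']=T@np.array(c['mount'])
    c['pose']=np.array(c['pose']); c['pixels']=np.ascontiguousarray(c['pixels']); return c
def ray(c,u,v):
    d=c['pose'][:3,:3]@np.array([(u-c['cx'])/c['fx'],(v-c['cy'])/c['fy'],1]); return c['pose'][:3,3],d/np.linalg.norm(d)
def onz(c,u,v,z):
    o,d=ray(c,u,v); return o+d*(z-o[2])/d[2]
def tri(c1,p1,c2,p2):
    A=np.zeros((3,3));b=np.zeros(3);rs=[ray(c1,*p1),ray(c2,*p2)]
    for o,d in rs:
        M=np.eye(3)-np.outer(d,d);A+=M;b+=M@o
    x=np.linalg.solve(A,b); return x,[np.linalg.norm((np.eye(3)-np.outer(d,d))@(x-o)) for o,d in rs]
def proj(c,p):
    q=np.linalg.inv(c['pose'])@np.append(p,1); return c['fx']*q[0]/q[2]+c['cx'],c['fy']*q[1]/q[2]+c['cy']
E
python3 - <<'E'
from h import *
import pickle
for n in ['top','side','wrist']:
    c=cam(n);pickle.dump(c,open(n+'0.pkl','wb'))
    cv2.imwrite(f'pics/{n}0.png',c['pixels']);print(n,c['fx'],c['pose'].round(3).tolist())
print(status.get_obs())
E
```

```text
top 449.03849811270135 [[0.021, -0.99, 0.139, 0.362], [-1.0, -0.023, -0.016, 0.077], [0.02, -0.138, -0.99, 1.365], [0.0, 0.0, 0.0, 1.0]]
side 395.4525673403235 [[0.813, -0.327, 0.483, 0.09], [-0.583, -0.442, 0.682, -0.61], [-0.01, -0.835, -0.55, 0.632], [0.0, 0.0, 0.0, 1.0]]
wrist 337.4144521764733 [[0.266, 0.936, 0.23, 0.102], [0.964, -0.258, -0.065, 0.619], [-0.001, 0.239, -0.971, 0.385], [0.0, 0.0, 0.0, 1.0]]
{'time': 0.15, 'q': array([ 1.12349791e+00,  5.28305534e-01,  1.43357471e+00,  2.74407754e-06,
        1.18139855e+00, -1.78508146e-01]), 'joint_velocities': array([-0.00030741, -0.00217438, -0.00371176,  0.00096952, -0.00072451,
       -0.00138172]), 'joint_torque': array([ 6.68315715e-04, -4.40432489e+01, -1.76841652e+01,  6.33909926e-02,
        5.52199467e-02, -8.66828486e-05]), 'position': array([0.16568648, 0.60200714, 0.18367456]), 'tool_rot': array([ 1.33991393e-01,  9.90982137e-01, -8.01743819e-04, -2.60723165e-04]), 'ft_force': array([ 1.45363427,  0.57903649, -0.00969122]), 'moment': array([-0.01243252, -0.0076673 , -0.01272097]), 'grip_force': 0.0, 'grip_width': 0.08697477727980799}
```

View pics/top0.png

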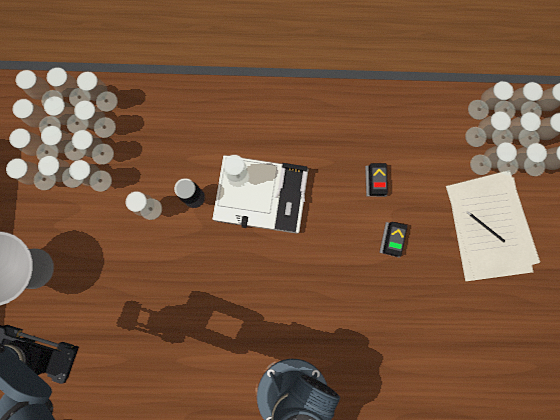

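View pics/side0.png

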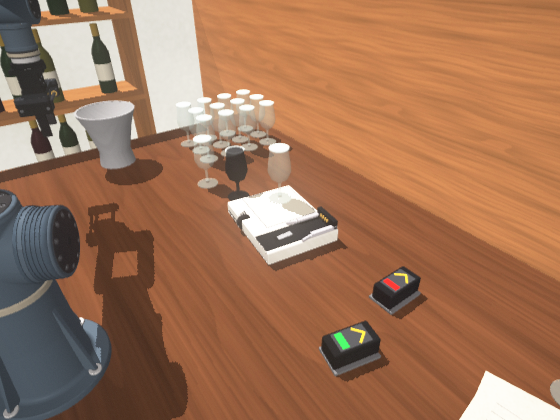

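The top view shows two black packs: a green window at (397,244) with its yellow chevron at (398,232), and a red window at (380,185). The green one is the charged pack. The light is at (262,195), with its bay on the right at (290,198). I'll measure these and confirm in a crop.

```bash
cat > m1.py <<'E'
from h import *
import pickle
T=pickle.load(open('top0.pkl','rb'));S=pickle.load(open('side0.pkl','rb'))
def blobs(c,lo,hi,amin=8):
    m=cv2.inRange(cv2.cvtColor(c['pixels'],cv2.COLOR_BGR2HSV),lo,hi)
    n,l,s,ce=cv2.connectedComponentsWithStats(m); return [(ce[i].round(1),s[i][4]) for i in range(1,n) if s[i][4]>=amin]
G=((50,120,80),(75,255,255));Y=((22,150,120),(33,255,255))
for n,c in (('T',T),('S',S)):
    print(n,'G',blobs(c,*G),'Y',blobs(c,*Y))
g=[blobs(c,*G)[0][0] for c in(T,S)]
print('green',tri(T,g[0],S,g[1]))
# white housing in top
hsv=cv2.cvtColor(T['pixels'],cv2.COLOR_BGR2HSV)
m=cv2.inRange(hsv,(0,0,150),(180,60,255));m[:,:200]=0;m[:,320:]=0;m[:150]=0;m[240:]=0
m=cv2.morphologyEx(m,cv2.MORPH_CLOSE,np.ones((5,5)))
cs=max(cv2.findContours(m,0,2)[0],key=cv2.contourArea);r=cv2.minAreaRect(cs);b=cv2.boxPoints(r)
print(r);print([onz(T,*p,.04).round(4) for p in b],b.round(1).tolist())
a=cv2.resize(T['pixels'][145:265,200:420],None,fx=3.6,fy=3.6,interpolation=2)
cv2.imwrite('pics/crop1.png',a)
E
python3 m1.py
```

```text
T G [(array([395.1, 245. ]), np.int32(64))] Y [(array([378.3, 172. ]), np.int32(29)), (array([397.7, 232.7]), np.int32(31))]
S G [(array([341.4, 340.3]), np.int32(142))] Y [(array([402.5, 276. ]), np.int32(46)), (array([359.3, 333.4]), np.int32(70))]
green (array([ 0.4379599 , -0.29298527,  0.04650408]), [np.float64(0.0009049589425778425), np.float64(0.0009049589425778221)])
((248.71881103515625, 191.33084106445312), (63.44324493408203, 67.62295532226562), 9.7824068069458)
[array([0.5018, 0.2498, 0.04  ]), array([0.7049, 0.2235, 0.04  ]), array([0.6763, 0.0339, 0.04  ]), array([0.4739, 0.0642, 0.04  ])] [[211.6999969482422, 219.3000030517578], [223.1999969482422, 152.60000610351562], [285.70001220703125, 163.39999389648438], [274.20001220703125, 230.0]]
```

View pics/crop1.png

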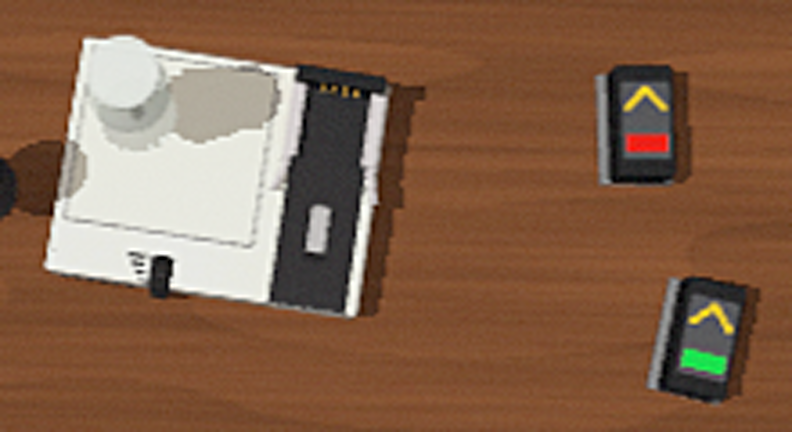

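The crop confirms it. The charged pack (green) is at crop (705,340) with its chevron towards +x. The red one at (645,125) stays put, and the bay with its latch is at crop (320,228). Next I work out poses and the first move.

```bash
cat > m2.py <<'E'
from m1 import *
f=lambda u,v,z=.04:onz(T,u/3.6+200-.36,v/3.6+145-.36,z)
nl,nr,fl,fr=f(46,268),f(355,317),f(85,38),f(385,78)
for n,p in zip('nl nr fl fr'.split(),(nl,nr,fl,fr)):print(n,p.round(4))
ctr=(nl+nr+fl+fr)/4
print('size',np.linalg.norm(nl-nr),np.linalg.norm(fl-nl),np.linalg.norm(fr-fl),np.linalg.norm(fr-nr))
dx=(fl-nl+fr-nr)[:2];dy=(nl-nr+fl-fr)[:2]
yaw=(np.arctan2(dx[1],dx[0])+np.arctan2(-dy[0],dy[1]))/2;print('ctr',ctr,'yaw',yaw,np.arctan2(dx[1],dx[0]),np.arctan2(-dy[0],dy[1]))
g=onz(T,395.1,245,.046);y=onz(T,397.7,232.7,.046);y2=tri(T,(397.7,232.7),S,(359.3,333.4))
d=(y-g)[:2];print('pack g,y',g,y,y2,'yaw',np.arctan2(d[1],d[0]))
# bounding of pack top: dark
w=R.from_quat(status.get_obs()['tool_rot']).as_matrix();print(w.round(3))
E
python3 m2.py | tail -16
```

```text
T G [(array([395.1, 245. ]), np.int32(64))] Y [(array([378.3, 172. ]), np.int32(29)), (array([397.7, 232.7]), np.int32(31))]
S G [(array([341.4, 340.3]), np.int32(142))] Y [(array([402.5, 276. ]), np.int32(46)), (array([359.3, 333.4]), np.int32(70))]
green (array([ 0.4379599 , -0.29298527,  0.04650408]), [np.float64(0.0009049589425778425), np.float64(0.0009049589425778221)])
((248.71881103515625, 191.33084106445312), (63.44324493408203, 67.62295532226562), 9.7824068069458)
[array([0.5018, 0.2498, 0.04  ]), array([0.7049, 0.2235, 0.04  ]), array([0.6763, 0.0339, 0.04  ]), array([0.4739, 0.0642, 0.04  ])] [[211.6999969482422, 219.3000030517578], [223.1999969482422, 152.60000610351562], [285.70001220703125, 163.39999389648438], [274.20001220703125, 230.0]]
nl [0.5023 0.2477 0.04  ]
nr [ 0.4677 -0.007   0.04  ]
fl [0.6969 0.223  0.04  ]
fr [ 0.669  -0.0293  0.04  ]
size 0.2570772087588311 0.19613248965349847 0.2538632862878168 0.20251774353359273
ctr [0.58396972 0.108616   0.04      ] yaw -0.12057620998171825 -0.11822501662545395 -0.12292740333798256
pack g,y [ 0.43723723 -0.29258891  0.046     ] [ 0.47369679 -0.30088198  0.046     ] (array([ 0.47430416, -0.30114426,  0.04692772]), [np.float64(0.0008419910209359724), np.float64(0.0008419910209358826)]) yaw -0.22365404294638475
[[-0.964  0.266 -0.001]
 [ 0.266  0.964 -0.002]
 [ 0.    -0.002 -1.   ]]
```

Emit:
arm_command(
  delta_rot=[
    [0,0,0],
    [0,0,0],
    [0,0,0],
    [0,0,0],
    [0,0,0],
    [0,0,0],
    [0,0,0],
    [0,0,0],
    [0,0,0],
    [0,0,0],
    [0,0,0],
    [0,0,0],
  ],
  delta_pos=[
    [-0.384,-0.436,0],
    [-0.384,-0.436,0],
    [-0.384,-0.436,0],
    [-0.384,-0.436,0],
    [-0.384,-0.436,0],
    [-0.384,-0.436,0],
    [-0.384,-0.436,0],
    [-0.384,-0.436,0],
    [-0.384,-0.436,0],
    [-0.384,-0.436,0],
    [-0.384,-0.436,0],
    [-0.384,-0.436,0],
  ],
  gripper=[-1,-1,-1,-1,-1,-1,-1,-1,-1,-1,-1,-1],
)

```text
time: 1.15
position: [0.3852, 0.1511, 0.1845]
tool_rot: [0.134, 0.991, 0.0, 0.0]
ft_force: [0.3, 0.4, -0.1]
grip_width: 0.0872
grip_force: 0.0
```

Emit:
arm_command(
  delta_rot=[
    [0,0,0],
    [0,0,0],
    [0,0,0],
    [0,0,0],
  ],
  delta_pos=[
    [-0.025,-0.033,0],
    [-0.055,-0.069,0],
    [-0.055,-0.069,0],
    [-0.055,-0.069,0],
  ],
  gripper=[-1,-1,-1,-1],
)

```text
time: 1.48
position: [0.4211, 0.0696, 0.1845]
tool_rot: [0.137, 0.991, -0.0, 0.0]
ft_force: [-0.4, 0.6, 0.6]
grip_width: 0.0871
grip_force: 0.0
```

Run:
```python
from h import *
import pickle
c=cam('wrist');pickle.dump(c,open('w1.pkl','wb'));print(c['pose'].round(3))
p=c['pixels'].copy()
cv2.imwrite('pics/w1.png',cv2.resize(p,(800,600),interpolation=2))
```

```text
[[ 0.271  0.934  0.232  0.357]
 [ 0.963 -0.263 -0.065  0.087]
 [ 0.001  0.241 -0.971  0.386]
 [ 0.     0.     0.     1.   ]]
```

View pics/w1.png

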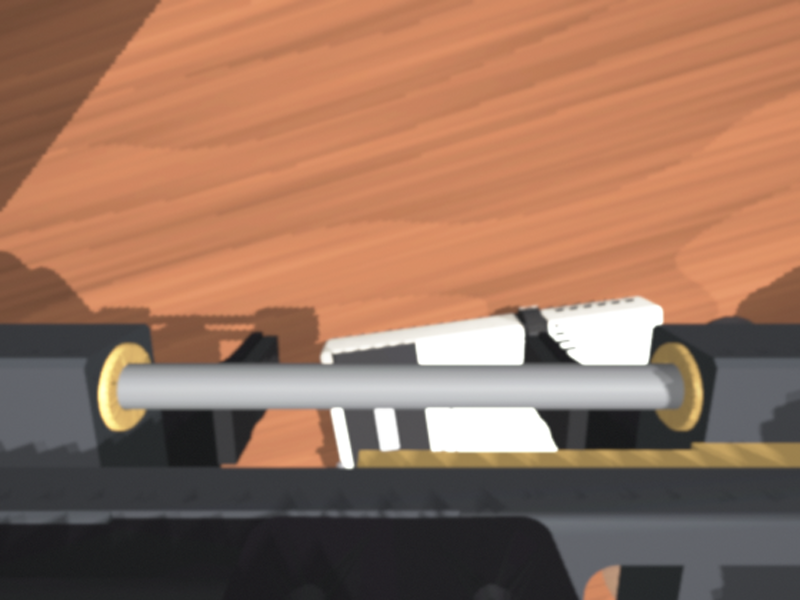

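The wrist camera sits on the robot side and the gripper hides the far half. It shows the bay's near edge around (332–416, 348) and the wheel at (533,320). I'll move over the light to view the whole bay.

Emit:
arm_command(
  delta_rot=[
    [0,0,0],
    [0,0,0],
    [0,0,0],
    [0,0,0],
    [0,0,0],
    [0,0,0],
    [0,0,0],
    [0,0,0],
  ],
  delta_pos=[
    [-0.02,0,-0.03],
    [-0.05,0.01,-0.055],
    [-0.09,0.01,-0.055],
    [-0.13,0.02,-0.055],
    [-0.17,0.03,-0.055],
    [-0.21,0.03,-0.055],
    [-0.21,0.03,-0.055],
    [-0.21,0.03,-0.055],
  ],
  gripper=[-1,-1,-1,-1,-1,-1,-1,-1],
)

```text
time: 2.2
position: [0.6302, 0.0472, 0.2379]
tool_rot: [0.133, 0.991, 0.0, -0.001]
ft_force: [-0.2, 1.2, 0.4]
grip_width: 0.0865
grip_force: 0.0
```

Run:
```python
from h import *
import pickle
c=cam('wrist');pickle.dump(c,open('w2.pkl','wb'));print(c['pose'].round(3))
p=c['pixels'].copy()
cv2.imwrite('pics/w2.png',cv2.resize(p,(800,600),interpolation=2))
```

```text
[[ 0.264  0.937  0.229  0.566]
 [ 0.965 -0.256 -0.062  0.064]
 [ 0.001  0.237 -0.971  0.44 ]
 [ 0.     0.     0.     1.   ]]
```

View pics/w2.png

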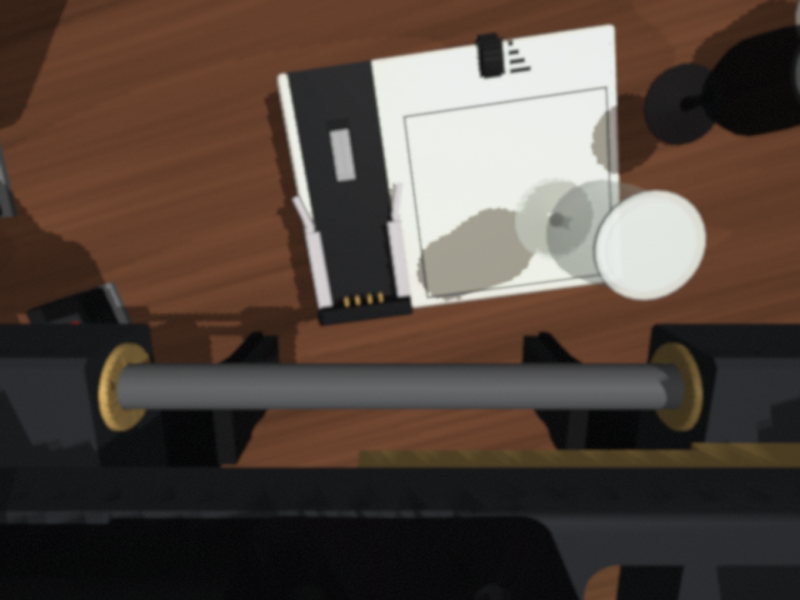

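This view shows the whole bay. Its mouth edge runs (291,73)–(372,62), the latch is at (343,155), the contacts are at (363,299), the wheel is at (490,55), and the plate glass foot is near (557,218).

```bash
cat > m3.py <<'E'
from h import *
import pickle
c=pickle.load(open('w2.pkl','rb'));k=.7
f=lambda u,v,z=.04:onz(c,(u+.5)*k-.5,(v+.5)*k-.5,z)[:2]
g=cv2.cvtColor(c['pixels'],cv2.COLOR_BGR2GRAY).astype(float)
def edge(p,q,n=20,hw=6):
    # subpixel strongest-gradient points along normal of segment p-q (800-scale), returns world pts z=.04
    p,q=[(np.array(a,float)+.5)*k-.5 for a in (p,q)];t=(q-p)/np.linalg.norm(q-p);nn=np.array([-t[1],t[0]]);s=np.arange(-hw,hw+.1,.25);o=[]
    for a in np.linspace(.05,.95,n):
        pts=p+a*(q-p)+s[:,None]*nn
        pr=cv2.remap(g.astype(np.float32),pts[:,0].astype(np.float32)[None],pts[:,1].astype(np.float32)[None],1)[0]
        gr=np.abs(np.gradient(cv2.GaussianBlur(pr[None],(0,0),2)[0]));o.append(onz(c,*pts[gr.argmax()],.04)[:2])
    vx,vy,x0,y0=cv2.fitLine(np.array(o,np.float32),cv2.DIST_HUBER,0,.001,.001).ravel()
    d=np.array([vx,vy]);P=np.array([x0,y0]);print('resid mm',np.abs((np.array(o)-P)@[-d[1],d[0]]).mean()*1e3);return P,d
near=edge((376,62),(470,48));near2=edge((535,37),(610,26));bl=edge((373,66),(391,184));br=edge((291,78),(307,180));left=edge((613,30),(617,80))
for n,(P,d) in dict(near=near,near2=near2,bl=bl,br=br,left=left).items():print(n,P.round(4),'ang',round(np.arctan2(d[1],d[0])%np.pi,4))
X=lambda a,b:a[0]+a[1]*np.linalg.solve(np.c_[a[1],-b[1]],b[0]-a[0])[0]
print('bay nl',X(near,bl),'bay nr',X(near,br),'NL',X(near,left),'NR',f(281,74))
m=cv2.inRange(g,90,255);n,l,s,ce=cv2.connectedComponentsWithStats(m.astype(np.uint8))
for i in range(1,n):
    if np.hypot(*(ce[i]/k-[343,155]))<15: print('latch',onz(c,*ce[i],.042)[:2],s[i])
yaw=-np.pi/2+np.arctan2(*(-near[1][::-1])) if 0 else None
for nm,uv in dict(wheel=(490,55),contacts=(363,299),foot=(557,218)).items():print(nm,f(*uv,.046 if nm!='foot' else .04))
E
python3 m3.py
```

```text
resid mm 0.07794534712756938
resid mm 0.06116916554557266
resid mm 0.07818419483880014
resid mm 0.08421198668666624
resid mm 0.07704562241034735
near [0.484  0.1114] ang 1.4415
near2 [0.4979 0.2184] ang 1.4398
bl [0.516  0.0596] ang 3.0097
br [ 0.5029 -0.0043] ang 3.0129
left [0.5248 0.2452] ang 3.0115
bay nl [0.47790265 0.06460416] bay nr [ 4.6950367e-01 -1.5661120e-05] NL [0.5017613  0.24816695] NR [ 0.46949583 -0.00452577]
latch [0.53908016 0.02377855] [231  90  18  37 505]
wheel [0.49975315 0.1520533 ]
contacts [0.65613727 0.0068909 ]
foot [0.63356108 0.17933941]
```

Emit:
arm_command(
  delta_rot=[
    [0,0,0],
    [0,0,0],
    [0,0,0],
    [0,0,0],
    [0,0,0],
    [0,0,0],
    [0,0,0],
    [0,0,0],
    [0,0,0],
    [0,0,0],
    [0,0,0],
  ],
  delta_pos=[
    [0,-0.03,0],
    [0,-0.07,0],
    [0,-0.11,0],
    [0,-0.15,0],
    [0,-0.19,0],
    [0,-0.23,0],
    [0,-0.27,0],
    [0.01,-0.31,0],
    [0.01,-0.34,0],
    [0.01,-0.34,0],
    [0.01,-0.34,0],
  ],
  gripper=[-1,-1,-1,-1,-1,-1,-1,-1,-1,-1,-1],
)

```text
time: 3.17
position: [0.5285, -0.2792, 0.2396]
tool_rot: [0.135, 0.991, 0.001, -0.0]
ft_force: [0.4, 0.4, -0.4]
grip_width: 0.0865
grip_force: 0.0
```

Run:
```python
from h import *
import pickle
T=pickle.load(open('top0.pkl','rb'));w2=pickle.load(open('w2.pkl','rb'))
w2p=proj(w2,[.5018,.2482,.04]);print('deck corner height',tri(T,(46/3.6+200-.36,268/3.6+145-.36),w2,w2p))
c=cam('wrist');pickle.dump(c,open('w3.pkl','wb'))
h=cv2.cvtColor(c['pixels'],cv2.COLOR_BGR2HSV);ps=[]
for n,lo,hi,tp in (('g',(50,120,60),(75,255,255),(395.1,245)),('y',(20,140,90),(34,255,255),(397.7,232.7))):
    m=cv2.inRange(h,lo,hi);nn,l,s,ce=cv2.connectedComponentsWithStats(m)
    for i in range(1,nn):
        if s[i][4]>30: print(n,ce[i].round(1),s[i],onz(c,*ce[i],.046).round(4),tri(T,tp,c,ce[i])[0].round(4))
g=cv2.cvtColor(c['pixels'],cv2.COLOR_BGR2GRAY)
cv2.imwrite('pics/w3.png',cv2.resize(c['pixels'],(800,600),interpolation=2));print(status.get_obs()['position'])
```

```text
deck corner height (array([0.50211829, 0.24747726, 0.04166568]), [np.float64(6.619642227027917e-05), np.float64(6.619642227033585e-05)])
[ 0.52909886 -0.27806054  0.2395842 ]
```

View pics/w3.png

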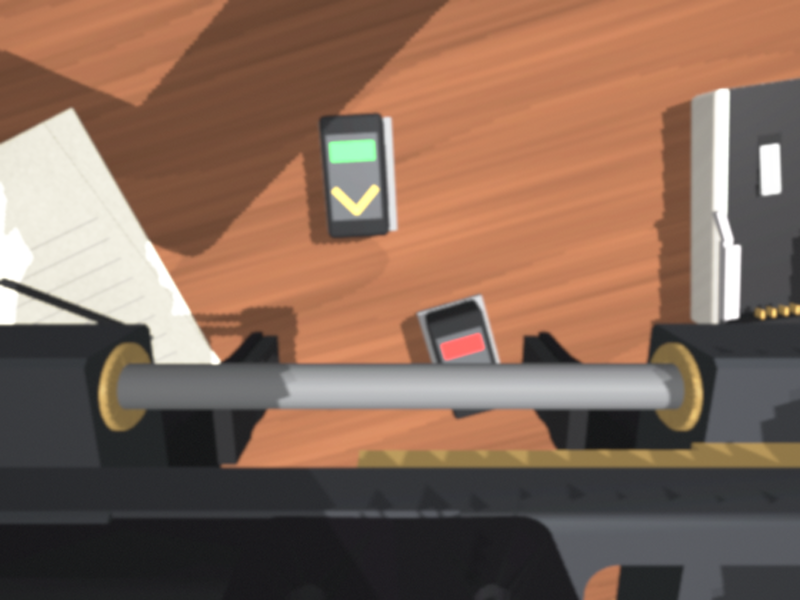

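The deck corner triangulates to z = 0.042, as expected. The charged pack's top spans (320,117)–(389,235), with the green window at (353,151) and the chevron at (357,200). The red pack is behind at (462,347).

Run:
```python
from h import *
import pickle
c=pickle.load(open('w3.pkl','rb'));T=pickle.load(open('top0.pkl','rb'));k=.7
P=lambda u,v:((u+.5)*k-.5,(v+.5)*k-.5)
a,b,d,e=[onz(c,*P(*p),.046)[:2] for p in((320,117),(383,114),(389,232),(330,237))]
print('sizes',[np.linalg.norm(x).round(4) for x in(a-b,d-e,a-e,b-d)],'ctr',(a+b+d+e)/4)
ax=(d+e-a-b)/2;print('yaw',np.arctan2(ax[1],ax[0]))
h=cv2.cvtColor(c['pixels'],cv2.COLOR_BGR2HSV)
for n,lo,hi,tp in (('g',(50,60,60),(85,255,255),(395.1,245)),('y',(20,90,90),(34,255,255),(397.7,232.7))):
    m=cv2.inRange(h,lo,hi);m[:75]=0;m[170:]=0;m[:,:215]=0;m[:,280:]=0
    M=cv2.moments(m,True);p=(M['m10']/M['m00'],M['m01']/M['m00']);print(n,np.array(p)/k,tri(T,tp,c,p)[0].round(4),onz(c,*p,.046).round(4))
print(c['pose'].round(3),status.get_obs()['position'],status.get_obs()['tool_rot'])
```

```text
sizes [np.float64(0.0489), np.float64(0.0486), np.float64(0.0932), np.float64(0.0913)] ctr [ 0.456863  -0.2965847]
yaw -0.22410306018926254
g [351.78089733 150.61657033] [ 0.4372 -0.2937  0.0427] [ 0.4371 -0.2936  0.046 ]
y [353.83928571 197.55952381] [ 0.4733 -0.3028  0.0403] [ 0.4723 -0.3025  0.046 ]
[[ 0.268  0.936  0.23   0.464]
 [ 0.963 -0.26  -0.062 -0.262]
 [ 0.002  0.239 -0.971  0.441]
 [ 0.     0.     0.     1.   ]] [ 0.52909886 -0.27806054  0.2395842 ] [ 1.34028127e-01  9.90977052e-01  8.58939096e-04 -4.52972972e-04]
```

Emit:
arm_command(
  delta_rot=[
    [0,0,-1],
    [0,0,-2.5],
    [0,0,-2.5],
    [0,0,-2.5],
    [0,0,-2.5],
    [0,0,-2.5],
    [0,0,-2.5],
    [0,0,-2.5],
    [0,0,-2.5],
  ],
  delta_pos=[
    [0.02,-0.015,0.02],
    [0.05,-0.03,0.04],
    [0.065,-0.038,0.075],
    [0.065,-0.038,0.11],
    [0.065,-0.038,0.145],
    [0.065,-0.038,0.18],
    [0.065,-0.038,0.21],
    [0.065,-0.038,0.226],
    [0.065,-0.038,0.226],
  ],
  gripper=[-1,-1,-1,-1,-1,-1,-1,-1,-1],
)

```text
time: 3.97
position: [0.4555, -0.2945, 0.0104]
tool_rot: [0.111, 0.994, 0.003, -0.003]
ft_force: [0.7, 1.0, 0.7]
grip_width: 0.0869
grip_force: 0.0
```

Emit:
arm_command(
  delta_rot=[
    [0,0,0],
    [0,0,0],
    [0,0,0],
    [0,0,0],
    [0,0,0],
    [0,0,0],
  ],
  delta_pos=[
    [0,-0.002,-0.002],
    [0,-0.002,-0.002],
    [0,-0.002,-0.002],
    [0,-0.002,-0.002],
    [0,-0.002,-0.002],
    [0,-0.002,-0.002],
  ],
  gripper=[-1,1,1,1,1,1],
  grip_force=30,
)

```text
time: 4.47
position: [0.4573, -0.3018, 0.0164]
tool_rot: [0.112, 0.994, -0.001, 0.001]
ft_force: [0.3, 0.1, 0.3]
grip_width: 0.0615
grip_force: 0.0
```

Emit:
arm_command(
  delta_rot=[
    [0,0,0],
    [0,0,0],
    [0,0,0],
    [0,0,0],
  ],
  delta_pos=[
    [0,0.002,0],
    [0,0.003,0],
    [0,0.003,0],
    [0,0.003,0],
  ],
  gripper=[1,1,1,1],
)

```text
time: 4.8
position: [0.4575, -0.2984, 0.0154]
tool_rot: [0.112, 0.994, 0.0, -0.0]
ft_force: [0.7, -0.9, 0.5]
grip_width: 0.0352
grip_force: 0.0
```

Run:
```python
from h import *
o=status.get_obs();print(o['time'],o['position'],o['tool_rot'],o['grip_width'],o['grip_force'],o['ft_force'])
```

```text
4.8 [ 0.45749794 -0.29835425  0.01541182] [ 1.12295017e-01  9.93674907e-01  4.80880030e-05 -7.46000141e-05] 0.035178579831388265 0.0 [ 0.72531163 -0.91241035  0.46434803]
```

The opening fell below the 50 mm body width, so nothing is being gripped. I'll look.

Run:
```python
from h import *
import pickle
c=cam('side');w=cam('wrist');pickle.dump(c,open('s4.pkl','wb'));pickle.dump(w,open('w4.pkl','wb'))
a=cv2.resize(c['pixels'][220:400,260:460],(440,396),interpolation=2);b=cv2.resize(w['pixels'],(528,396))[:, :358]
cv2.imwrite('pics/s4.png',np.hstack([a,b]))
```

```text
(no output)
```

View pics/s4.png

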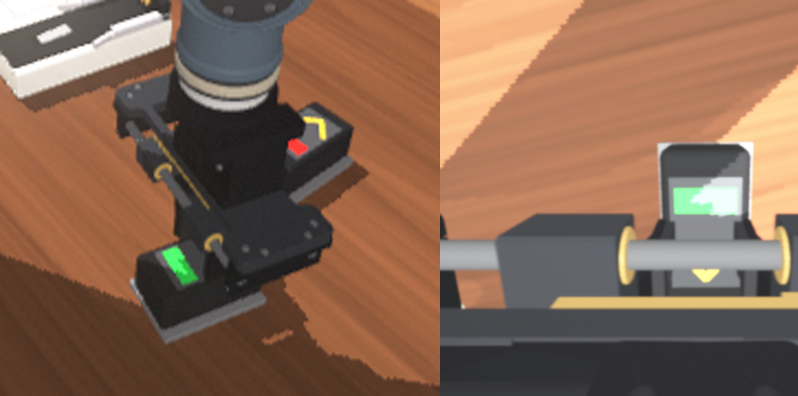

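The pack sits centred between the fingers, with its green tail towards the camera, so the opening reading is suspicious. I'll let it close a bit more and re-read.

Emit:
arm_command(
  delta_rot=[
    [0,0,0],
    [0,0,0],
    [0,0,0],
  ],
  delta_pos=[
    [0,0,0],
    [0,0,0],
    [0,0,0],
  ],
  gripper=[1,1,1],
)

```text
time: 5.15
position: [0.4575, -0.2985, 0.0154]
tool_rot: [0.112, 0.994, 0.0, -0.0]
ft_force: [0.0, -0.6, -0.2]
grip_width: 0.007
grip_force: 0.0
```

Run:
```python
from h import *
import pickle
w=cam('wrist');s=cam('side');t=cam('top')
pickle.dump(w,open('w5.pkl','wb'))
def ce(c,lo,hi):
    m=cv2.inRange(cv2.cvtColor(c['pixels'],cv2.COLOR_BGR2HSV),lo,hi);n,l,st,e=cv2.connectedComponentsWithStats(m)
    return [(e[i].round(1).tolist(),int(st[i][4])) for i in range(1,n) if st[i][4]>12]
for n,c in(('w',w),('s',s),('t',t)):
    for k,lo,hi in (('g',(50,60,60),(85,255,255)),('y',(20,110,90),(34,255,255))):
        L=ce(c,lo,hi);print(n,k,[(a,b,onz(c,*a,.046).round(3).tolist()) for a,b in L][:8])
print(w['mount'])
# tool-frame projected TCP in wrist
p=status.get_obs()['position'];print('TCP px wrist',proj(w,p),'top',proj(t,p),'side',proj(s,p), status.get_obs()['grip_width'])
a=cv2.resize(s['pixels'][220:400,260:460],(440,396),interpolation=2);b=cv2.resize(w['pixels'],(528,396))[:, 60:418]
cv2.imwrite('pics/s5.png',np.hstack([a,b]))
```

```text
w g [([258.8, 211.0], 625, [0.435, -0.305, 0.046]), ([310.4, 226.6], 16, [0.449, -0.281, 0.046])]
w y [([246.7, 248.1], 60, [0.453, -0.317, 0.046]), ([313.5, 249.6], 69, [0.462, -0.282, 0.046]), ([247.4, 293.8], 44, [0.48, -0.323, 0.046]), ([288.5, 290.5], 16, [0.483, -0.3, 0.046]), ([312.7, 293.3], 43, [0.488, -0.287, 0.046]), ([273.0, 319.7], 4540, [0.499, -0.313, 0.046])]
s g [([341.3, 340.5], 160, [0.439, -0.293, 0.046])]
s y [([92.7, 27.1], 38, [0.97, 3.617, 0.046]), ([34.4, 36.0], 72, [0.468, 3.455, 0.046]), ([2.2, 40.0], 62, [0.234, 3.423, 0.046]), ([32.8, 123.9], 35, [0.153, 1.23, 0.046]), ([403.8, 276.5], 47, [0.658, -0.25, 0.046])]
t g []
t y [([378.9, 172.3], 38, [0.655, -0.247, 0.046])]
[[-3.19638789e-04 -9.70857623e-01 -2.39656785e-01  6.64859790e-02]
 [ 9.99999795e-01 -4.43120775e-04  4.61361686e-04 -7.78764378e-04]
 [-5.54113410e-04 -2.39656589e-01  9.70857566e-01 -2.01746907e-01]
 [ 0.00000000e+00  0.00000000e+00  0.00000000e+00  1.00000000e+00]]
TCP px wrist (np.float64(281.1038464908282), np.float64(230.56077135135118)) top (np.float64(394.1251648834624), np.float64(238.81393349771247)) side (np.float64(349.61630195990796), np.float64(348.1995834012873)) 0.0019398249967059642
```

View pics/s5.png

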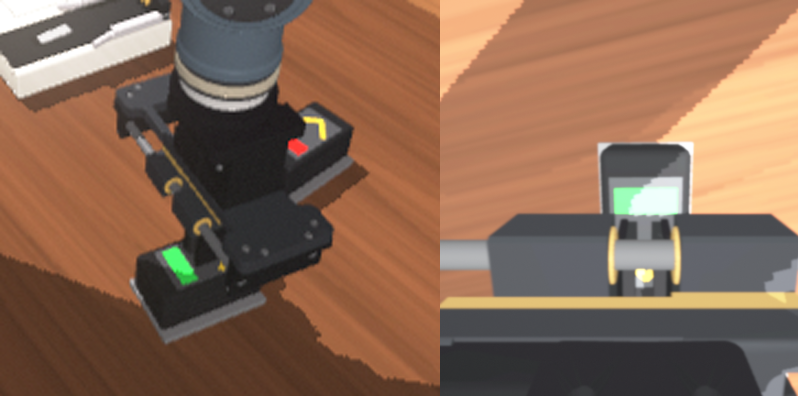

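Run:
```python
from h import *
s=cam('side');w=cam('wrist');o=status.get_obs();Rm=R.from_quat(o['tool_rot']).as_matrix();p=np.array(o['position'])
print(o['q'].round(4),p,o['grip_width'],o['grip_force'])
out=[]
for c,(x0,y0,x1,y1) in((s,(300,260,430,400)),(w,(190,160,350,320))):
    k=4 if c is s else 3.4
    a=cv2.resize(c['pixels'][y0:y1,x0:x1],None,fx=k,fy=k,interpolation=2)
    def P(q): u,v=proj(c,q);return int((u-x0+.5)*k),int((v-y0+.5)*k)
    for z in (0,-.019,-.031,-.05,-.07):
        cv2.circle(a,P(p+Rm@[0,0,z]),3,(255,0,255),-1)
    for dx,dy in((.037,.095),(.037,-.095),(-.037,-.095),(-.037,.095)):cv2.circle(a,P(p+Rm@[dx,dy,-.07]),4,(255,255,0),-1)
    # pack top box & flange box
    ct=np.array([.4565,-.297,0]);yaw=-.224
    for hw,z,col in((.025,.046,(0,255,0)),(.031,0,(0,0,255))):
        q=[P(ct+[np.cos(yaw)*i*.048-np.sin(yaw)*j*hw,np.sin(yaw)*i*.048+np.cos(yaw)*j*hw,z]) for i,j in((1,1),(1,-1),(-1,-1),(-1,1))]
        cv2.polylines(a,[np.array(q)],True,col,1)
    out.append(cv2.copyMakeBorder(a,0,max(0,560-a.shape[0]),0,0,0)[:560])
im=np.hstack(out);im=im[:,:1060];im=cv2.resize(im,None,fx=.74,fy=.74,interpolation=cv2.INTER_AREA);print(im.shape);cv2.imwrite('pics/ov.png',im)
```

```text
[-0.7826  0.6789  1.7611 -0.      0.7016 -2.1282] [ 0.4575498  -0.2984843   0.01542881] 0.0009494990131213338 0.0
(414, 784, 3)
```

View pics/ov.png

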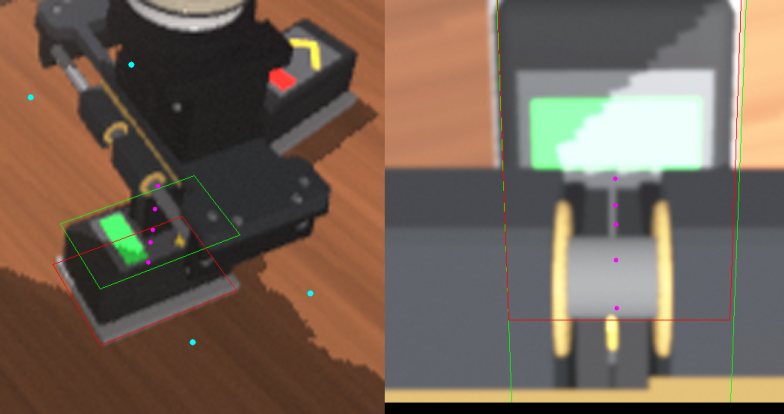

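The wrist picture shows the fingertips unoccluded, exactly as they look in free air, while the pack's scale matches the camera pose. The gripper body also appears higher than it should in the side view. So the fingers seem to end well short of the reported TCP and have closed above the pack. I'll test by lowering gently until contact.

Emit:
arm_command(
  delta_rot=[
    [0,0,0],
    [0,0,0],
    [0,0,0],
    [0,0,0],
  ],
  delta_pos=[
    [0,0,0.001],
    [0,0,0.002],
    [0,0,0.003],
    [0,0,0.003],
  ],
  gripper=[1,1,1,1],
)

```text
time: 5.73
position: [0.4574, -0.2983, 0.0122]
tool_rot: [0.112, 0.994, 0.0, -0.0]
ft_force: [-0.3, -0.8, 0.0]
grip_width: 0.0006
grip_force: 0.0
```

Emit:
arm_command(
  delta_rot=[
    [0,0,0],
    [0,0,0],
    [0,0,0],
    [0,0,0],
    [0,0,0],
  ],
  delta_pos=[
    [0,0,0.002],
    [0,0,0.004],
    [0,0,0.006],
    [0,0,0.008],
    [0,0,0.008],
  ],
  gripper=[1,1,1,1,1],
)

```text
time: 6.15
position: [0.4577, -0.2986, 0.0082]
tool_rot: [0.112, 0.994, -0.0, 0.0]
ft_force: [-4.4, 3.8, 29.0]
grip_width: 0.0005
grip_force: 14.3
```

Run:
```python
from h import *
import pickle
w=cam('wrist');s=cam('side');w0=pickle.load(open('w3.pkl','rb'))
pickle.dump(w,open('w6.pkl','wb'));pickle.dump(s,open('s6.pkl','wb'))
def ce(c,lo,hi):
    m=cv2.inRange(cv2.cvtColor(c['pixels'],cv2.COLOR_BGR2HSV),lo,hi);n,l,st,e=cv2.connectedComponentsWithStats(m)
    return [(e[i].round(1).tolist(),st[i].tolist()) for i in range(1,n) if st[i][4]>12]
print('green w',ce(w,(50,60,60),(85,255,255)));print('green s',ce(s,(50,60,60),(85,255,255)))
print('pred w',proj(w,[.4372,-.2936,.046]),'chevron',proj(w,[.4728,-.3025,.046]))
# tail top edge of pack in wrist: predicted
for z in(.046,):
  t=np.array([.4565-.048*.975,-.297+.048*.222,z]);print('tail pred',proj(w,t))
g=cv2.cvtColor(w['pixels'],cv2.COLOR_BGR2GRAY);u=280
print('col275',g[100:235:3,275].tolist())
print('row190',g[185,200:360:3].tolist())
```

```text
green w [([265.6, 215.9], [246, 201, 71, 31, 869])]
green s [([341.4, 340.5], [333, 332, 17, 18, 162])]
pred w (np.float64(281.91424083718545), np.float64(214.29956144198258)) chevron (np.float64(280.43289984480685), np.float64(281.01573275601555))
tail pred (np.float64(283.9365811994215), np.float64(157.64760918500244))
col275 [138, 136, 138, 140, 141, 139, 136, 135, 135, 141, 143, 143, 143, 144, 148, 149, 144, 163, 87, 57, 63, 71, 78, 81, 80, 79, 79, 79, 78, 79, 107, 147, 147, 146, 203, 218, 218, 221, 249, 250, 250, 250, 250, 227, 146]
row190 [149, 149, 150, 150, 151, 150, 149, 148, 149, 147, 163, 85, 74, 78, 78, 79, 79, 78, 79, 79, 79, 79, 79, 79, 79, 79, 79, 79, 79, 79, 78, 78, 79, 83, 103, 111, 114, 115, 115, 115, 117, 117, 112, 112, 233, 213, 213, 213, 213, 213, 213, 213, 213, 213]
```

Contact came at reading z ≈ 0.0085, with 29 N on the pack's 46 mm top. The real fingertips are therefore about 37 mm above the reported TCP height, and I'll allow for that. Next: lift, open, and go down to reading ≈ −0.023.

Emit:
arm_command(
  delta_rot=[
    [0,0,0],
    [0,0,0],
    [0,0,0],
    [0,0,0],
    [0,0,0],
    [0,0,0],
    [0,0,0],
    [0,0,0],
    [0,0,0],
    [0,0,0],
    [0,0,0],
    [0,0,0],
  ],
  delta_pos=[
    [0,0,-0.015],
    [0,0,-0.024],
    [0,0,-0.024],
    [0,0,-0.024],
    [0,0,-0.024],
    [0,0,-0.024],
    [0,0,-0.024],
    [0,0,-0.024],
    [0,0,-0.024],
    [0,0,-0.024],
    [0,0,-0.024],
    [0,0,-0.024],
  ],
  gripper=[1,-1,-1,-1,-1,-1,-1,-1,-1,-1,-1,-1],
)

```text
time: 7.25
position: [0.4575, -0.2985, 0.0284]
tool_rot: [0.112, 0.994, 0.0, -0.0]
ft_force: [0.9, -0.1, -0.4]
grip_width: 0.0657
grip_force: 0.0
```

Emit:
arm_command(
  delta_rot=[
    [0,0,0],
    [0,0,0],
    [0,0,0],
    [0,0,0],
    [0,0,0],
    [0,0,0],
    [0,0,0],
    [0,0,0],
  ],
  delta_pos=[
    [0,0,0],
    [0,0,0],
    [0,0,0.005],
    [0,0,0.017],
    [0,0,0.03],
    [0,0,0.042],
    [0,0,0.051],
    [0,0,0.051],
  ],
  gripper=[-1,-1,-1,-1,-1,-1,-1,-1],
)

```text
time: 7.92
position: [0.4564, -0.2974, -0.0246]
tool_rot: [0.112, 0.994, 0.001, -0.002]
ft_force: [-0.6, -0.9, -0.1]
grip_width: 0.0872
grip_force: 0.0
```

Emit:
arm_command(
  delta_rot=[
    [0,0,0],
    [0,0,0],
    [0,0,0],
    [0,0,0],
    [0,0,0],
    [0,0,0],
    [0,0,0],
    [0,0,0],
    [0,0,0],
  ],
  delta_pos=[
    [0,0,0],
    [0,0,0],
    [0,0,0],
    [0,0,0],
    [0,0,0],
    [0,0,0],
    [0,0,0],
    [0,0,0],
    [0,0,0],
  ],
  gripper=[1,1,1,1,1,1,1,1,1],
  grip_force=30,
)

```text
time: 8.67
position: [0.4577, -0.2983, -0.0222]
tool_rot: [0.112, 0.994, 0.0, 0.0]
ft_force: [0.4, 0.6, 3.5]
grip_width: 0.05
grip_force: 30.0
```

Emit:
arm_command(
  delta_rot=[
    [0,0,0],
    [0,0,0],
    [0,0,0],
    [0,0,-1],
    [0,0,-2],
    [0,0,-3],
    [0,0,-4],
    [0,0,-5],
    [0,0,-5.4],
    [0,0,-5.4],
    [0,0,-5.4],
    [0,0,-5.4],
  ],
  delta_pos=[
    [0,0,-0.02],
    [0,0,-0.05],
    [0,0.02,-0.08],
    [0,0.05,-0.085],
    [0,0.09,-0.085],
    [0,0.13,-0.085],
    [0,0.17,-0.085],
    [0,0.21,-0.085],
    [0,0.25,-0.085],
    [0,0.29,-0.085],
    [0,0.32,-0.085],
    [0,0.3315,-0.085],
  ],
  gripper=[1,1,1,1,1,1,1,1,1,1,1,1],
)

```text
time: 9.67
position: [0.531, 0.0288, 0.0617]
tool_rot: [0.064, 0.998, 0.001, -0.001]
ft_force: [0.9, 0.4, -4.7]
grip_width: 0.0498
grip_force: 30.0
```

Emit:
arm_command(
  delta_rot=[
    [0,0,0],
    [0,0,0],
    [0,0,0],
  ],
  delta_pos=[
    [0,0,0.015],
    [0,0,0.025],
    [0,0,0.025],
  ],
  gripper=[1,1,1],
)

```text
time: 9.92
position: [0.5291, 0.0247, 0.0351]
tool_rot: [0.065, 0.998, 0.0, -0.003]
ft_force: [-0.7, 0.1, -3.9]
grip_width: 0.05
grip_force: 30.0
```

Run:
```python
from h import *
import pickle
o=status.get_obs();print(o['time'],o['position'],o['tool_rot'].round(4),o['grip_width'],o['ft_force'])
w=cam('wrist');s=cam('side');pickle.dump((w,s),open('c7.pkl','wb'))
h=cv2.cvtColor(w['pixels'],cv2.COLOR_BGR2HSV)
m=cv2.inRange(h,(50,60,60),(85,255,255));n,l,st,e=cv2.connectedComponentsWithStats(m)
print([(e[i],st[i]) for i in range(1,n) if st[i][4]>30])
cv2.imwrite('pics/p7.png',np.hstack([cv2.resize(w['pixels'][80:300,150:410],(470,398)),cv2.resize(s['pixels'][150:300,200:330],(330,381))[:398] if 0 else cv2.resize(s['pixels'][150:290,215:330],(327,398))]))
```

```text
9.9167 [0.52906255 0.02469899 0.0350696 ] [ 6.530e-02  9.979e-01  1.000e-04 -2.900e-03] 0.05000941604594838 [-0.74018474  0.13223914 -3.85109646]
[(array([279.37251656, 236.11721854]), array([ 237,  219,   86,   36, 3020], dtype=int32))]
```

View pics/p7.png

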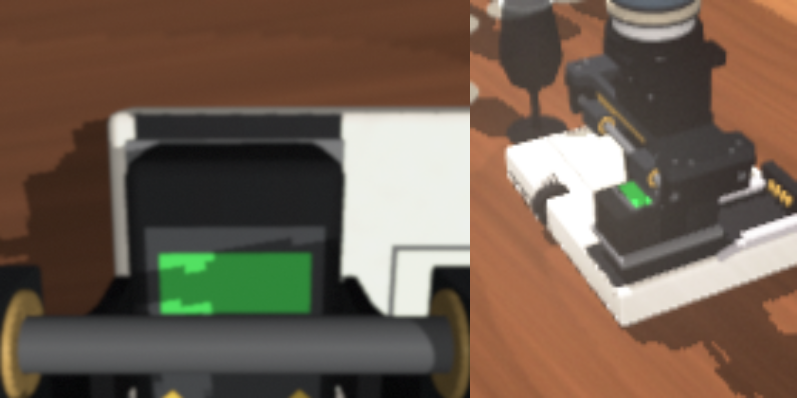

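The pack is straight over the bay mouth: flange edges at (127–345) against bay edges at (135–342), less than 1 mm off. I'll lower it.

Emit:
arm_command(
  delta_rot=[
    [0,0,0],
    [0,0,0],
    [0,0,0],
    [0,0,0],
    [0,0,0],
    [0,0,0],
  ],
  delta_pos=[
    [0,0,0.006],
    [0,0,0.011],
    [0,0,0.015],
    [0,0,0.018],
    [0,0,0.019],
    [0,0,0.019],
  ],
  gripper=[1,1,1,1,1,1],
)

```text
time: 10.52
position: [0.5313, 0.0245, 0.0181]
tool_rot: [0.066, 0.998, 0.0, -0.0]
ft_force: [0.9, -0.1, -3.6]
grip_width: 0.0498
grip_force: 30.0
```

Emit:
arm_command(
  delta_rot=[
    [0,0,0],
    [0,0,0],
    [0,0,0],
    [0,0,0],
  ],
  delta_pos=[
    [0,0,0.001],
    [0,0,0.002],
    [0,0,0.003],
    [0,0,0.003],
  ],
  gripper=[1,1,1,1],
)

```text
time: 10.85
position: [0.5318, 0.0246, 0.0177]
tool_rot: [0.065, 0.998, -0.0, 0.001]
ft_force: [-3.5, -0.7, 14.0]
grip_width: 0.0499
grip_force: 30.0
```

Emit:
arm_command(
  delta_rot=[
    [0,0,0],
    [0,0,0],
    [0,0,0],
    [0,0,0],
    [0,0,0],
    [0,0,0],
    [0,0,0],
    [0,0,0],
    [0,0,0],
    [0,0,0],
    [0,0,0],
    [0,0,0],
  ],
  delta_pos=[
    [0,0,-0.002],
    [0,0,-0.002],
    [0,0,-0.002],
    [0,0,-0.002],
    [0,0,-0.02],
    [0,0,-0.05],
    [0.01,0,-0.06],
    [0.04,0,-0.06],
    [0.078,0,-0.06],
    [0.078,0,-0.06],
    [0.078,0,-0.06],
    [0.078,0,-0.06],
  ],
  gripper=[-1,-1,-1,-1,-1,-1,1,1,1,1,1,1],
)

```text
time: 11.85
position: [0.4551, 0.0347, 0.0756]
tool_rot: [0.065, 0.998, -0.0, 0.001]
ft_force: [0.9, -0.1, 0.5]
grip_width: 0.0551
grip_force: 0.0
```

Run:
```python
from h import *
import pickle
w=cam('wrist');s=cam('side');t=cam('top');pickle.dump((w,s,t),open('c8.pkl','wb'))
d=np.array([.9916,-.1296]);n=np.array([.1296,.9916]);M=np.array([.5297,.0250])
for nm,c in(('w',w),('s',s),('t',t)):
  for k,lo,hi in (('g',(50,60,60),(85,255,255)),('y',(20,110,90),(34,255,255))):
    m=cv2.inRange(cv2.cvtColor(c['pixels'],cv2.COLOR_BGR2HSV),lo,hi);q,l,st,e=cv2.connectedComponentsWithStats(m)
    for i in range(1,q):
        if st[i][4]>8:
            P=onz(c,*e[i],.086)[:2]
            if np.linalg.norm(P-M)<.07: print(nm,k,e[i].round(1),st[i][4],P.round(4),'rel mouth',((P-M)@d).round(4),((P-M)@n).round(4))
```

```text
w g [279.6 312.5] 221 [0.5056 0.0273] rel mouth -0.0241 -0.0009
w y [380.1 320.1] 4225 [0.5194 0.0901] rel mouth -0.0186 0.0633
s g [273.5 223.9] 63 [0.5131 0.0269] rel mouth -0.0167 -0.0003
s y [286.9 219.4] 37 [0.55   0.0232] rel mouth 0.0204 0.0008
t y [289.5 203.5] 39 [0.5475 0.0224] rel mouth 0.018 -0.0003
```

Emit:
arm_command(
  delta_rot=[
    [0,0,0],
    [0,0,0],
    [0,0,0],
    [0,0,0],
    [0,0,0],
    [0,0,0],
    [0,0,0],
    [0,0,0],
    [0,0,0],
  ],
  delta_pos=[
    [0,0,0.02],
    [0,0,0.04],
    [0,0,0.055],
    [0,0,0.061],
    [0,0,0.061],
    [0,0,0.061],
    [0,0,0.061],
    [0,0,0.061],
    [0,0,0.061],
  ],
  gripper=[1,1,1,1,1,1,1,1,1],
)

```text
time: 12.75
position: [0.4549, 0.0348, 0.0152]
tool_rot: [0.065, 0.998, -0.0, 0.001]
ft_force: [-0.7, -1.0, 0.3]
grip_width: 0.0005
grip_force: 0.0
```

Emit:
arm_command(
  delta_rot=[
    [0,0,0],
    [0,0,0],
    [0,0,0],
    [0,0,0],
    [0,0,0],
    [0,0,0],
    [0,0,0],
    [0,0,0],
    [0,0,0],
    [0,0,0],
    [0,0,0],
    [0,0,0],
  ],
  delta_pos=[
    [-0.006,0,0],
    [-0.011,0,0],
    [-0.016,0,0],
    [-0.021,0,0],
    [-0.026,0,0],
    [-0.031,0,0],
    [-0.036,0,0],
    [-0.041,0,0],
    [-0.046,0,0],
    [-0.051,0,0],
    [-0.055,0,0],
    [-0.055,0,0],
  ],
  gripper=[1,1,1,1,1,1,1,1,1,1,1,1],
)

```text
time: 13.75
position: [0.507, 0.0281, 0.0143]
tool_rot: [0.065, 0.998, 0.0, -0.002]
ft_force: [-4.4, 1.1, 3.0]
grip_width: 0.0004
grip_force: 2.1
```

Emit:
arm_command(
  delta_rot=[
    [0,0,0],
    [0,0,0],
    [0,0,0],
    [0,0,0],
    [0,0,0],
    [0,0,0],
    [0,0,0],
    [0,0,0],
    [0,0,0],
  ],
  delta_pos=[
    [-0.005,0,0],
    [-0.01,0,0],
    [-0.015,0,0],
    [-0.02,0,0],
    [-0.025,0,0],
    [-0.029,0,0],
    [-0.033,0,0],
    [-0.036,0,0],
    [-0.036,0,0],
  ],
  gripper=[1,1,1,1,1,1,1,1,1],
)

```text
time: 14.5
position: [0.5417, 0.0235, 0.014]
tool_rot: [0.065, 0.998, 0.0, -0.003]
ft_force: [-4.9, 1.4, 2.8]
grip_width: 0.0006
grip_force: 2.7
```

Emit:
arm_command(
  delta_rot=[
    [0,0,0],
    [0,0,0],
    [0,0,0],
    [0,0,0],
    [0,0,0],
  ],
  delta_pos=[
    [-0.002,0,0],
    [-0.004,0,0],
    [-0.006,0,0],
    [-0.008,0,0],
    [-0.008,0,0],
  ],
  gripper=[1,1,1,1,1],
)

```text
time: 14.92
position: [0.5491, 0.0226, 0.0137]
tool_rot: [0.065, 0.998, 0.0, -0.004]
ft_force: [-6.2, 0.3, 2.4]
grip_width: 0.0003
grip_force: 2.7
```

Emit:
arm_command(
  delta_rot=[
    [0,0,0],
    [0,0,0],
    [0,0,0],
    [0,0,0],
  ],
  delta_pos=[
    [-0.001,0,0],
    [-0.003,0,0],
    [-0.004,0,0],
    [-0.004,0,0],
  ],
  gripper=[1,1,1,1],
)

```text
time: 15.25
position: [0.5517, 0.0221, 0.0134]
tool_rot: [0.065, 0.998, 0.0, -0.005]
ft_force: [-8.4, 0.1, 2.5]
grip_width: 0.0006
grip_force: 3.9
```

Emit:
arm_command(
  delta_rot=[
    [0,0,0],
    [0,0,0],
    [0,0,0],
    [0,0,0],
    [0,0,0],
  ],
  delta_pos=[
    [-0.001,0,0],
    [-0.002,0,0],
    [-0.003,0,0],
    [-0.004,0,0],
    [-0.004,0,0],
  ],
  gripper=[1,1,1,1,1],
)

```text
time: 15.67
position: [0.5512, 0.0222, 0.0134]
tool_rot: [0.065, 0.998, 0.0, -0.009]
ft_force: [-14.6, 0.5, 8.5]
grip_width: 0.0005
grip_force: 7.2
```

Emit:
arm_command(
  delta_rot=[
    [0,0,0],
    [0,0,0],
    [0,0,0],
    [0,0,0],
  ],
  delta_pos=[
    [-0.002,0,0],
    [-0.004,0,0],
    [-0.005,0,0],
    [-0.005,0,0],
  ],
  gripper=[1,1,1,1],
)

```text
time: 16.0
position: [0.5505, 0.0222, 0.0135]
tool_rot: [0.065, 0.998, 0.001, -0.015]
ft_force: [-22.8, 1.3, 16.2]
grip_width: 0.0006
grip_force: 11.3
```

```bash
cat > chk.py <<'E'
from h import *
d=np.array([.9916,-.1296]);n=np.array([.1296,.9916]);M=np.array([.5297,.0250])
for nm in('side','top','wrist'):
  c=cam(nm)
  for k,lo,hi in (('g',(50,60,60),(85,255,255)),('y',(20,110,90),(34,255,255))):
    m=cv2.inRange(cv2.cvtColor(c['pixels'],cv2.COLOR_BGR2HSV),lo,hi);q,l,st,e=cv2.connectedComponentsWithStats(m)
    for i in range(1,q):
        if st[i][4]>8:
            P=onz(c,*e[i],.086)[:2];r=P-M
            if abs(r@n)<.02 and -.04<r@d<.14: print(nm,k,e[i].round(1),st[i][4],'rel mouth',(r@d).round(4),(r@n).round(4))
o=status.get_obs();print(o['time'],o['position'],o['ft_force'],o['tool_rot'])
E
python3 chk.py
```

```text
wrist y [262.3 290.3] 9 rel mouth 0.0255 -0.008
wrist y [299.1 293. ] 11 rel mouth 0.0267 0.0075
wrist y [296.1 314.7] 24 rel mouth 0.0367 0.0063
wrist y [241.4 318.1] 14 rel mouth 0.0384 -0.0171
16.15 [0.55055007 0.02223276 0.01343495] [-22.14916308   0.20244543  14.82097625] [ 6.46326361e-02  9.97804261e-01  7.16065986e-04 -1.44487430e-02]
```

Emit:
arm_command(
  delta_rot=[
    [0,0,0],
    [0,0,0],
    [0,0,0],
    [0,0,0],
    [0,0,0],
    [0,0,0],
    [0,0,0],
    [0,0,0],
    [0,0,0],
  ],
  delta_pos=[
    [0.015,0,0],
    [0.03,0,0],
    [0.06,0,-0.02],
    [0.09,0.02,-0.05],
    [0.1,0.06,-0.07],
    [0.1,0.1,-0.07],
    [0.1,0.123,-0.07],
    [0.1,0.123,-0.07],
    [0.1,0.123,-0.07],
  ],
  gripper=[1,1,1,1,1,1,1,1,1],
)

```text
time: 16.9
position: [0.484, 0.1566, 0.085]
tool_rot: [0.064, 0.998, 0.0, 0.002]
ft_force: [-0.2, -0.4, -0.6]
grip_width: 0.0007
grip_force: 0.0
```

```bash
python3 chk.py
```

```text
side g [302.3 214.8] 63 rel mouth 0.0626 -0.0004
side y [314.9 210.4] 34 rel mouth 0.0999 0.0011
top g [291.2 189.3] 74 rel mouth 0.0599 0.0008
top y [293.4 177.1] 39 rel mouth 0.0965 -0.0001
17.05 [0.48260589 0.15430363 0.08421592] [ 0.03509313 -0.23533787  0.27629458] [ 6.58645266e-02  9.97828554e-01 -1.50591889e-04  1.31650621e-04]
```

The pack has moved about 79 mm and sits home against the stop: the centre estimate is 79.5 mm past the mouth, and the push stalled at 22 N. Next is the thumbwheel, first stroke.

Emit:
arm_command(
  delta_rot=[
    [0,0,0],
    [0,0,0],
    [0,0,0],
    [0,0,0],
    [0,0,0],
    [0,0,0],
    [0,0,0],
  ],
  delta_pos=[
    [-0.01,0,0.02],
    [-0.01,0,0.05],
    [-0.01,0,0.068],
    [-0.01,0,0.074],
    [-0.01,0,0.077],
    [-0.01,0,0.078],
    [-0.01,0,0.078],
  ],
  gripper=[1,1,1,1,1,1,1],
)

```text
time: 17.63
position: [0.4923, 0.1532, 0.007]
tool_rot: [0.066, 0.998, -0.0, 0.0]
ft_force: [-0.2, -1.0, 2.6]
grip_width: 0.0006
grip_force: 0.8
```

Emit:
arm_command(
  delta_rot=[
    [0,0,0],
    [0,0,0],
    [0,0,0],
    [0,0,0],
    [0,0,0],
    [0,0,0],
    [0,0,0],
    [0,0,0],
    [0,0,0],
    [0,0,0],
    [0,0,0],
    [0,0,0],
  ],
  delta_pos=[
    [-0.002,0,0.001],
    [-0.005,0,0.001],
    [-0.008,0,0.001],
    [-0.011,0,0.001],
    [-0.014,0,0.001],
    [-0.017,0,0.001],
    [-0.019,0,0.001],
    [-0.019,0,0.001],
    [-0.019,0,-0.015],
    [0,0,-0.015],
    [0,0,-0.004],
    [0,0,0.001],
  ],
  gripper=[1,1,1,1,1,1,1,1,1,1,1,1],
)

```text
time: 18.63
position: [0.4909, 0.1545, 0.0049]
tool_rot: [0.066, 0.998, 0.0, -0.001]
ft_force: [-1.0, 0.6, 4.2]
grip_width: 0.0008
grip_force: 2.7
```

Emit:
arm_command(
  delta_rot=[
    [0,0,0],
    [0,0,0],
    [0,0,0],
    [0,0,0],
    [0,0,0],
    [0,0,0],
    [0,0,0],
    [0,0,0],
    [0,0,0],
    [0,0,0],
    [0,0,0],
    [0,0,0],
  ],
  delta_pos=[
    [0,0,0],
    [-0.004,0,0],
    [-0.007,0,0],
    [-0.01,0,0],
    [-0.013,0,0],
    [-0.016,0,0],
    [-0.019,0,0],
    [-0.019,0,0],
    [-0.019,0,-0.016],
    [0,0,-0.016],
    [0,0,-0.005],
    [0,0,0],
  ],
  gripper=[1,1,1,1,1,1,1,1,1,1,1,1],
)

```text
time: 19.63
position: [0.4914, 0.1538, 0.0049]
tool_rot: [0.065, 0.998, -0.0, -0.0]
ft_force: [-1.6, -0.1, 4.3]
grip_width: 0.0006
grip_force: 2.8
```

Emit:
arm_command(
  delta_rot=[
    [0,0,0],
    [0,0,0],
    [0,0,0],
    [0,0,0],
    [0,0,0],
    [0,0,0],
    [0,0,0],
    [0,0,0],
  ],
  delta_pos=[
    [0,0,0],
    [-0.004,0,0],
    [-0.007,0,0],
    [-0.01,0,0],
    [-0.013,0,0],
    [-0.016,0,0],
    [-0.019,0,0],
    [-0.019,0,0],
  ],
  gripper=[1,1,1,1,1,1,1,1],
)

```text
time: 20.3
position: [0.5102, 0.1512, 0.0054]
tool_rot: [0.065, 0.998, -0.0, -0.001]
ft_force: [-3.3, 0.3, 5.4]
grip_width: 0.0003
grip_force: 2.5
```

Emit:
arm_command(
  delta_rot=[
    [0,0,0],
    [0,0,0],
    [0,0,0],
    [0,0,0],
    [0,0,0],
    [0,0,0],
    [0,0,0],
    [0,0,0],
    [0,0,0],
    [0,0,0],
    [0,0,0],
    [0,0,0],
  ],
  delta_pos=[
    [0,0,-0.016],
    [0.019,0,-0.016],
    [0.019,0,-0.005],
    [0.019,0,0],
    [0.016,0,0],
    [0.013,0,0],
    [0.01,0,0],
    [0.007,0,0],
    [0.004,0,0],
    [0.001,0,0],
    [0,0,0],
    [0,0,0],
  ],
  gripper=[1,1,1,1,1,1,1,1,1,1,1,1],
)

```text
time: 21.3
position: [0.5105, 0.1512, 0.0054]
tool_rot: [0.066, 0.998, -0.0, -0.001]
ft_force: [-2.9, 0.9, 5.2]
grip_width: 0.0006
grip_force: 2.5
```

Emit:
arm_command(
  delta_rot=[
    [0,0,0],
    [0,0,0],
    [0,0,0],
    [0,0,0],
    [0,0,0],
    [0,0,0],
    [0,0,0],
    [0,0,0],
    [0,0,0],
  ],
  delta_pos=[
    [0,0,-0.03],
    [0,0,-0.07],
    [0,0,-0.11],
    [-0.03,0,-0.15],
    [-0.06,-0.03,-0.19],
    [-0.08,-0.06,-0.22],
    [-0.09,-0.08,-0.22],
    [-0.09,-0.08,-0.22],
    [-0.09,-0.08,-0.22],
  ],
  gripper=[1,1,1,1,1,1,1,1,1],
)

```text
time: 22.05
position: [0.5932, 0.0575, 0.2272]
tool_rot: [0.067, 0.998, -0.0, 0.003]
ft_force: [-0.6, -0.2, 0.4]
grip_width: 0.0006
grip_force: 0.0
```

```bash
cat > fin.py <<'E'
from h import *
import pickle
o=status.get_obs();print(o['time'],o['position'],o['ft_force'])
w=cam('wrist');pickle.dump(w,open('w9.pkl','wb'))
w0=pickle.load(open('w2.pkl','rb'))
d=np.array([.9916,-.1296]);n=np.array([.1296,.9916])
def at(c,lx,ly,z): # light coords -> pixel gray
    M=np.array([.5297,.0250])+(lx+.044)*d+(ly+.088)*n
    u,v=proj(c,[*M,z]);g=cv2.cvtColor(c['pixels'],cv2.COLOR_BGR2GRAY)
    return int(g[int(round(v)),int(round(u))]) if 0<=v<420 and 0<=u<560 else -1
for nm,c in(('before',w0),('now',w)):
    print(nm,'wheel profile x -104..-70:',[[at(c,x/1000,y/1000,.044) for x in range(-104,-68,2)] for y in(31,35,39)])
    print('latch profile x -62..0:',[at(c,x/1000,-.088,.042) for x in range(-62,4,3)])
E
python3 fin.py; python3 chk.py
```

```text
22.05 [0.5931745  0.05746794 0.22723399] [-0.57825572 -0.1599977   0.44041203]
before wheel profile x -104..-70: [[34, 29, 31, 31, 32, 33, 37, 34, 39, 34, 32, 30, 29, 28, 63, 193, 236, 238], [31, 29, 31, 33, 32, 36, 39, 36, 41, 35, 31, 32, 29, 30, 96, 219, 237, 238], [35, 30, 30, 31, 32, 37, 40, 35, 41, 37, 31, 33, 29, 30, 62, 194, 237, 238]]
latch profile x -62..0: [40, 37, 37, 131, 179, 178, 178, 179, 178, 179, 179, 179, 178, 178, 177, 167, 99, 41, 41, 41, 42, 42]
now wheel profile x -104..-70: [[29, 32, 32, 31, 35, 38, 110, 156, 127, 44, 33, 29, 30, 28, 49, 171, 236, 239], [29, 32, 31, 33, 35, 41, 122, 164, 130, 45, 34, 32, 30, 28, 47, 171, 235, 239], [32, 31, 33, 34, 35, 41, 69, 164, 125, 41, 33, 32, 30, 30, 55, 172, 236, 239]]
latch profile x -62..0: [39, 35, 41, 118, 179, 180, 181, 180, 180, 180, 180, 180, 180, 179, 175, 170, 81, 50, 17, 27, 32, 32]
side g [302.1 214.7] 61 rel mouth 0.0624 0.0002
side y [314.9 210.3] 33 rel mouth 0.1002 0.0016
top g [292.  189.6] 65 rel mouth 0.0593 -0.0016
wrist g [237.3 195.5] 578 rel mouth 0.0607 -0.001
wrist y [224.1 224. ] 31 rel mouth 0.0914 -0.0158
wrist y [252.1 224.3] 42 rel mouth 0.0917 0.0136
22.25 [0.58823976 0.06143318 0.22397297] [0.29910886 0.19747372 0.4102642 ] [ 6.49704843e-02  9.97885639e-01  2.41337019e-04 -1.74034220e-03]
```

The white rib is at the wheel's top (about x = −89), the latch shows its full up profile, and the pack is home. Nothing is touching, so I'm handing in.

```bash
python3 -c "
from rig import robot
print(robot.hand_in())"
```

```text
the job is handed in; nothing more can be done
None
```

I handed the job in at about 22 s; no verdict came back, but by camera the charged pack is home with the latch up behind it, the dimmer's white rib is at the top, and the arm touches nothing; I did not re-measure the glasses or the flat pack at the end, but the arm never went near the glasses, and the flat pack had not moved when last seen, early on at the first grasp.

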